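# Purge and hold the tube stub over its flange

### The arm

A 7-joint arm with a two-finger parallel gripper is mounted at the origin on the work surface. World frame = base frame: x ahead of the robot, y to its left, z up, the work surface at z = 0. Lengths are in m, angles in rad, forces in N, time in s.
With the tool pointing down it reaches from about 0.425 to 0.875 m from the base axis. Payload 4.7 kg.
Tool frame: the origin (TCP) lies at the very end of the fingers, on their centre line; the grasp point (between the pads) lies 19 mm behind it; z points along the fingers, y is the line along which they close (so a half turn about z gives the same grasp; the last joint's range is limited). The gripper opens to 87 mm and grips with 3 to 60 N. Pads are 19 mm wide; open, the fingers measure 117 mm over their backs; the gripper's body (75 mm by 190 mm) begins 51 mm behind the grasp point.
Start: joints at [1.357, 0.321, -0.07, 1.45, 0.023, 1.371, -0.057], TCP at [0.147, -0.633, 0.223] pointing down, gripper open.
Joint ranges: [-2.86, 2.86], [-0.3, 2.09], [-1.38, 1.24], [0.06, 2.45], [-1.56, 4.7], [0.09, 2.05], [-2.69, 2.69]. Speed limits (rad/s): [2.57, 2.57, 3.14, 3.14, 3.14, 3.14, 3.14].

### API

Orientations are given as a rotation vector (axis times angle).
In Python, from bench import ctrl, imaging, ticket gives the robot as it stands.
- The arm moves only by the tool jog_arm, never from a script. Its argument "rows" is text: rows parted by semicolons, each of 7 numbers parted by spaces: the shift along the tool's x, y, z in cm, then the turn, a rotation vector about the tool's x, y, z in rad, then the closure, from -1 (fully open) to 1 (shut), so that 0 is half open. A call has 1 to 5 rows; each row shifts and turns the commanded pose from where the row before left it, along the tool's axes as they then stand; what a row does not reach is not made up. A row lasts 1/8 s, in which the tool goes at most 62.5 mm and 10.7 degrees, less where a joint would pass 70% of its speed; a pose out of reach is approached as far as the arm can. A call with a gripper value outside its range is refused whole. The fingers move at their own pace and stop on an object; "force" is the grip in N (left out, the last holds). Time passes only in rows, so rows that do not move let the fingers close. It gives the time, the measured TCP pose, the force, the opening and the grip force at its end, in the units of the state.
- ctrl.get_state(): the state, without advancing time (a new reading comes with each control period).
- imaging.get_image(name): name is "scene" or "side" or "wrist"; returns a dict with "img" (384x512x3 uint8, blue, green, red), "vertical_fov" (degrees; the focal length in pixels is half the picture's height over the tangent of half this angle, whatever the lens; pixels are square), "cx", "cy" (the principal point, pixels), "k1" (the pictures are not rectified: a ray, as slopes to the right and down, at radius r is drawn at 1 + k1 r^2 times it, then the intrinsics apply), "origin" and "orientation" of the camera in the world. Camera axes: x right, y down, z forward; pixel columns grow to the right and rows downward; lengths in m; the calibration is good to about 2 mm. A picture is of the moment at which its call begins. There is no depth.
- ticket.close_job(): hands the job in; it is judged then, once.
The state is a dict: "time": time; "joint_positions": joint angles; "qd": joint speeds; "joint_torque": joint torques, N m; "position": TCP position; "tool_rot": TCP orientation; "ft_force": force on the tool from outside, world axes, zero at the start; "torque": the same for the moment, N m; "grip_width": opening from 0.0 (shut) to 1.0 (fully open); "grip_force": force on a finger pad.
Only numpy, scipy, OpenCV 4.12 (cv2) and the standard library are available. Lean on these libraries where they do the work, as an engineer would, in place of code of your own. Each camera call takes 0.05 s, during which the arm holds its last target. There are 200 camera calls.

### The job

Turn the lever of the gas valve on the purge fixture to half open (45 degrees), then pick the rectangular tube out of the tray, lift it over the upright spatter guard and hold it upright over the rectangular opening in the flange plate, centred and with its sides in line with the opening, its lower end about 10 mm above the plate and touching nothing. Finish while still holding it there in the gripper, motionless, so that the gas can flush it; do not set it down or let go. Do not bump the guard, do not let the tube touch the fixture, and leave the other offcuts where they are.

Things in the scene. Friction and masses are not known exactly. Their poses are not given: they have to be found in the camera images.
- tube_center (a point): Rectangular steel tube, open at both ends, standing upright and loose in the tray: 60 mm (its x) by 40 mm (its y) outside, wall 3 mm, 100 mm tall (its z, up), about 0.35 to 0.57 kg. The point is its centre: 50 mm above its lower end and 50 mm below its upper end, on its axis. It looks the same turned half round.
- tube_foot (a point): The centre of the tube's lower end (same axes as the tube).
- port (a point): Centre of the 54 (x) x 34 mm (y) opening in the steel flange plate (136 x 112 mm) on the purge fixture, a grey chamber 150 x 190 mm fixed to the bench. In the plate's top face, 58 mm above the bench; z up, x the opening's long side, -x towards the gas valve. Clamps press on the plate's +y and -y edges: none nearer than 40 mm to the centre or over 32 mm above the plate.
- valve_axis (a point): On the vertical turning axis of the gas valve's lever, at half the lever's height, 86 mm above the bench and 140 mm from the opening along the port's -x. Axes as for the port. The brass valve and pipe below reach up to 45 mm above the bench (the steel stem on the axis to the lever).
- lever_grip (a point): Point on the valve's steel lever to grasp or push, 68 mm out from the turning axis, at half the lever's height. The lever is a flat level bar, 12 mm thick, 22 mm high (z) and 94 mm long from the axis to its tip; y of this point runs outward along the lever, x across it.
- valve (a joint): Angle of the valve lever, rad. 0 closed: lever across the gas pipe, towards the port's +y. Grows as it turns counter-clockwise seen from above; at 1.571 (fully open) it lies along the pipe, away from the chamber (port's -x). Half open is 0.785. Stops at both ends, is a little stiff (about 2 N at the grip point) and stays where it is left.
- guard_top (a point): Middle of the upper edge of the spatter guard, an upright steel sheet 230 mm long (its x), 5 mm thick (its y) and 120 mm tall, fixed to the bench between the tray and the fixture. Upper edge 120 mm above the bench.
- tray: Shallow grey steel tray, 270 mm (x) by 250 mm (y), rim 14 mm high, fixed to the bench; its floor is 3 mm above the bench. It stands on one side of the guard and the fixture on the other; which side is which changes. The tube and the two other offcuts stand in it. Origin: centre of its underside.
- square: Square steel tube offcut, 45 x 45 mm, 65 mm tall, standing in the tray; not to be used. Origin: centre of its lower end.
- pipe: Round steel pipe offcut, 48 mm across, 80 mm tall, standing in the tray; not to be used. Origin: centre of its lower end.
- angle: Small offcut of angle steel, 90 mm long, 40 mm high, lying on the bench near the robot; leave alone. Origin: centre of its underside.
There are look-alikes about, which are no part of the job. Leave any green or turquoise look-alike of the part that bears guard_top alone.

How it is judged:
By the outcome, as a careful person would: the job done as asked, in the order asked, and still so for the second after the job is handed in, while the arm keeps its last pose, push and grip.
It also fails if it takes over 64 s, if anything falls off the work surface, if the arm or the gripper's body presses on something with over 40 N, if the wrist force passes 120 N, or if a joint passes its speed limit or range.

## Working session

There is one attempt and no reset: what is moved stays moved. The work goes in short steps, Python scripts to look and compute and a tool call to move; the robot and the scene stay as the last step left them, time stands still between calls to the robot, and variables do not carry over. Pictures are saved under pics/ and viewed, at most 10 in all, crops included, and the job is handed in when it is done.

Besides the shell and the picture viewer there is one more tool, called by a JSON object that holds its "op" and its "data". jog_arm: Moves the arm, as the interface text tells. Its arguments: {"type":"object","properties":{"rows":{"type":"string"},"force":{"type":"number"}},"required":["rows"]}

```bash
ls; mkdir -p pics; python3 - <<'E'
from bench import ctrl, imaging
import cv2,numpy as np
s=ctrl.get_state();print({k:np.round(v,4).tolist() for k,v in s.items()})
a=[]
for n in ["scene","side","wrist"]:
    d=imaging.get_image(n);cv2.imwrite(f"pics/{n}0.png",d["img"]);a.append(d["img"])
    print(n,{k:np.round(v,4).tolist() for k,v in d.items() if k!="img"})
E
```

```text
pics
{'time': 0.0, 'joint_positions': [1.3571, 0.3218, -0.0701, 1.4517, 0.0226, 1.3708, -0.0569], 'qd': [-0.0027, 0.0005, -0.0012, -0.0001, -0.0003, -0.0011, 0.0016], 'joint_torque': [-0.001, -49.1289, -0.4043, -31.253, -0.0638, 0.0437, 0.0002], 'position': [0.1466, -0.6327, 0.2215], 'tool_rot': [-3.1193, -0.3569, 0.0005], 'ft_force': [-0.178, -0.6281, -0.2893], 'torque': [0.0241, -0.0492, -0.0239], 'grip_force': 0.0, 'grip_width': 1.0013}
scene {'vertical_fov': 45.3367, 'cx': 252.911, 'cy': 189.0346, 'k1': -0.0504, 'origin': [0.9012, -0.7022, 0.857], 'orientation': [-2.2502, -0.6903, 0.2979]}
side {'vertical_fov': 44.251, 'cx': 253.1587, 'cy': 180.5874, 'k1': -0.1263, 'origin': [0.1844, 0.7867, 0.8274], 'orientation': [-0.4681, 2.6784, -1.2719]}
wrist {'vertical_fov': 60.4815, 'cx': 259.0157, 'cy': 186.0593, 'k1': -0.0756, 'origin': [0.2159, -0.6163, 0.3826], 'orientation': [2.29, -1.8177, -0.2464]}
```

View pics/scene0.png

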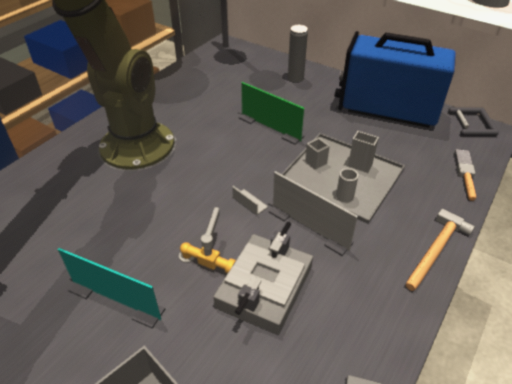

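View pics/side0.png

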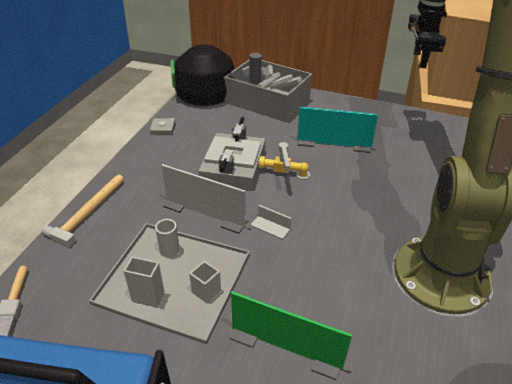

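The scene view shows the tray with the tall rectangular tube at (363,150), the square at (317,152) and the pipe at (347,184). The grey guard is at (313,208), with green and turquoise look-alikes at (270,110) and (110,283). The flange is at (265,270) and the lever at (212,225). The grey guard fits because it stands between tray and fixture. I'll confirm in enlarged crops.

```bash
cat > h.py <<'E'
import cv2,numpy as np
from scipy.spatial.transform import Rotation as R
from scipy.optimize import least_squares
from bench import ctrl, imaging
def proj(d,P):
    c=(np.atleast_2d(P)-d["origin"])@R.from_rotvec(d["orientation"]).as_matrix()
    s=c[:,:2]/c[:,2:]; s=s*(1+d["k1"]*(s**2).sum(1,keepdims=True))
    f=192/np.tan(np.radians(d["vertical_fov"])/2)
    return s*f+[d["cx"],d["cy"]]
def crop(img,x0,y0,x1,y1,k,name):
    o=cv2.resize(img[y0:y1,x0:x1],None,fx=k,fy=k,interpolation=cv2.INTER_CUBIC)
    for x in range(-(-x0//10)*10,x1,10):
        u=int((x-x0+.5)*k);cv2.line(o,(u,0),(u,12 if x%50==0 else 5),(0,255,255),1)
        if x%20==0:cv2.putText(o,str(x),(u-10,24),0,.35,(0,255,255),1)
    for y in range(-(-y0//10)*10,y1,10):
        v=int((y-y0+.5)*k);cv2.line(o,(0,v),(5,v),(0,255,255),1)
        if y%20==0:cv2.putText(o,str(y),(8,v+4),0,.35,(0,255,255),1)
    cv2.imwrite(name,o)
def rect(a,b,z=0): return np.array([[a,b,z],[-a,b,z],[-a,-b,z],[a,-b,z]])/1
def pose(p,pts,z):  # p=x,y,yaw
    c,s=np.cos(p[2]),np.sin(p[2]); pts=np.atleast_2d(pts)
    return np.c_[pts[:,0]*c-pts[:,1]*s+p[0],pts[:,0]*s+pts[:,1]*c+p[1],pts[:,2]+z]
E
python3 - <<'E'
import pickle
from h import *
D={n:imaging.get_image(n) for n in ["scene","side"]}
pickle.dump(D,open("D.pkl","wb"))
crop(D["scene"]["img"],170,125,415,335,2.8,"pics/c1.png")
crop(D["side"]["img"],90,110,325,335,2.6,"pics/c2.png")
E
```

```text
(no output)
```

View pics/c1.png

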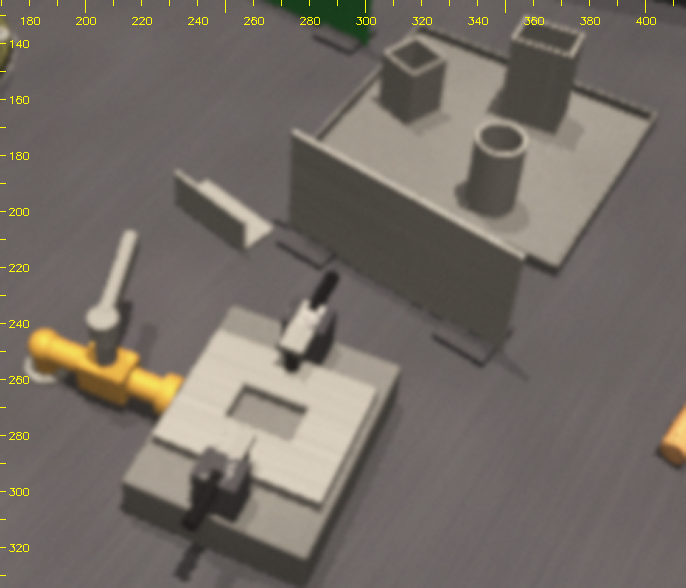

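View pics/c2.png

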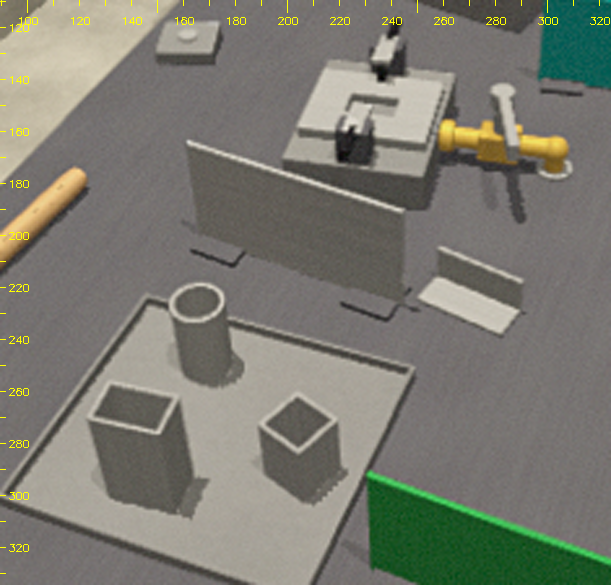

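The crops confirm it. In the grey tray the tallest part, with a rectangular mouth, is the tube: scene (363,140), side (143,265). It is not the square at (317,150) or the round pipe at (347,180). The plain grey sheet between tray and fixture is the guard. Next I fit poses.

```bash
cat > fit.py <<'E'
import pickle
from h import *
D=pickle.load(open("D.pkl","rb"))
S=lambda L:np.array(L)/2.8+[169.5,124.5]
T=lambda L:np.array(L)/2.6+[89.5,109.5]
def match(d,P,px): # set matching nearest
    q=proj(d,P); return (q[:,None]-px[None]),q
def fit(name,ptsS,pxS,ptsT,pxT,z,p0s,extra=None):
    best=None
    for p0 in p0s:
        f=lambda p:np.r_[(proj(D["scene"],pose(p,ptsS,z))-pxS).ravel(),(proj(D["side"],pose(p,ptsT,z))-pxT).ravel()]
        r=least_squares(f,p0,loss="soft_l1")
        if best is None or r.cost<best.cost: best=r;F=f
    print(name,best.x.round(4),"deg",np.degrees(best.x[2]).round(1),"res",F(best.x).round(1).reshape(-1,2).tolist())
    return best.x
yaws=[[.65,-.1,y] for y in np.arange(-3,3.2,.4)]
# tube: top rect order cyclic
c=rect(.03,.02)
sT=S([[519,20],[584,38],[574,55],[509,38]]); tT=T([[158,431],[90,414],[115,384],[181,399]])
# scene cyclic order vs side unknown: try all starting offsets
if __name__=="__main__":
    # rough triangulation by single-camera back-projection
    def back(n,px,z):
        return least_squares(lambda p:(proj(D[n],[[p[0],p[1],z]])-px).ravel(),[.6,0]).x.round(4)
    for nm,z,s,t in [("tube top corners",.103,sT,tT),
      ("opening",.058,S([[248,383],[307,407],[288,440],[226,416]]),T([[348,94],[399,98],[393,108],[344,113]])),
      ("plate",.058,S([[376,388],[322,507],[152,437],[222,333]]),T([[328,68],[446,78],[426,143],[298,134]])),
      ("lever hub,tip",.097,S([[102,317],[130,232]]),T([[502,91],[512,157]])),
      ("guard",.12,S([[293,132],[524,257]]),T([[404,210],[188,142]])),
      ("square",.068,S([[415,38],[446,58],[415,76],[384,55]]),T([[297,395],[337,423],[296,452],[260,423]])),
      ("pipe",.083,S([[501,138]]),T([[198,302]])),
      ("tray rim",.014,S([[655,115],[556,271],[418,28]]),T([[148,296],[413,370],[2,500]]))]:
        print(nm);print(" S",[back("scene",q,z).tolist() for q in s]);print(" T",[back("side",q,z).tolist() for q in t])
E
python3 fit.py
```

```text
tube top corners
 S [[0.5609, 0.2927], [0.6252, 0.3016], [0.6278, 0.2715], [0.5653, 0.2608]]
 T [[0.568, 0.296], [0.6253, 0.3], [0.6228, 0.2664], [0.5667, 0.2616]]
opening
 S [[0.5669, -0.1931], [0.6166, -0.187], [0.6208, -0.2204], [0.5704, -0.2283]]
 T [[0.6271, -0.2197], [0.5723, -0.2318], [0.5718, -0.2122], [0.6176, -0.1857]]
plate
 S [[0.6512, -0.1421], [0.6716, -0.2552], [0.5355, -0.2749], [0.5221, -0.1634]]
 T [[0.6676, -0.259], [0.5369, -0.2858], [0.5178, -0.1661], [0.6484, -0.1347]]
lever hub,tip
 S [[0.4551, -0.2284], [0.4175, -0.1441]]
 T [[0.4567, -0.229], [0.4153, -0.1255]]
guard
 S [[0.4757, 0.0129], [0.7038, -0.0104]]
 T [[0.4764, 0.0098], [0.7046, -0.0128]]
square
 S [[0.4713, 0.2523], [0.512, 0.2409], [0.5001, 0.1988], [0.459, 0.2107]]
 T [[0.4987, 0.1994], [0.457, 0.2151], [0.4756, 0.2529], [0.5143, 0.2364]]
pipe
 S [[0.6142, 0.1471]]
 T [[0.6155, 0.1447]]
tray rim
 S [[0.7024, 0.3416], [0.7062, 0.0895], [0.4361, 0.3351]]
 T [[0.7039, 0.0947], [0.4365, 0.0955], [0.6996, 0.3452]]
```

```bash
cat > fit2.py <<'E'
from fit import *
s,t=D["scene"],D["side"]
def run(nm,items,p0,free=0):
    f=lambda p:np.concatenate([(proj(D[n],pose(p,m(p),0))-px).ravel() for n,m,px in items])
    r=least_squares(f,p0,loss="soft_l1");print(nm,r.x.round(4),"yaw",np.degrees(r.x[2]).round(2),"\n  res",f(r.x).round(1).tolist());return r.x
K=lambda a:(lambda p:np.array(a,float))
o=rect(.027,.017,.058); pl=rect(.068,.056,.058)
lev=lambda p:np.array([[-.14,0,.097],[-.14-.094*np.sin(p[3]),.094*np.cos(p[3]),.097]])
run("port",[("scene",K(o[[1,0,3,2]]),S([[248,383],[307,407],[288,440],[226,416]])),
 ("scene",K(pl[[0,3,2]]),S([[376,388],[322,507],[152,437]])),
 ("side",K(o[[3,2]]),T([[348,94],[399,98]])),
 ("side",K(pl[[3,1,0]]),T([[328,68],[426,143],[298,134]])),
 ("scene",lev,S([[102,317],[130,232]])),("side",lev,T([[502,91],[511,150]]))],[.595,-.209,.14,.26])
c=rect(.03,.02,.103);b=rect(.03,.02,.003)
run("tube",[("scene",K(c[[1,0,3,2]]),sT),("side",K(c[[1,0,3,2]]),T([[158,431],[90,414],[115,384],[181,399]])),
 ("scene",K(b[[2,3]]),S([[503,119],[557,132]])),("side",K(b[[0,1]]),T([[110,494],[183,516]]))],[.596,.281,.1])
g=[[-.115,0,.12],[.115,0,.12]]
run("guard",[("scene",K(g),S([[293,132],[524,257]])),("side",K(g),T([[404,210],[188,142]]))],[.59,0,-.1])
E
python3 fit2.py
```

```text
port [ 0.5938 -0.208   0.1535  0.2447] yaw 8.79 
  res [-1.5, 0.2, 0.5, 0.3, 0.9, 0.6, -0.4, 0.1, 0.5, 0.3, -0.3, -1.3, 0.2, -0.5, 1.4, 0.1, 0.5, 0.7, -1.4, 1.0, -0.5, 0.6, -0.2, -1.9, -0.1, 0.4, 0.9, -0.1, 0.5, 0.0, 0.9, -1.5]
tube [0.5957 0.2814 0.0827] yaw 4.74 
  res [2.0, -0.7, -0.1, -0.6, -1.3, 1.4, 0.5, 0.6, 1.0, 1.6, -0.4, 1.6, -1.3, -1.4, 0.3, -1.0, -2.5, -0.2, -1.6, 2.1, 0.2, 1.2, -2.0, -0.7]
guard [ 5.900e-01  1.000e-04 -1.015e-01] yaw -5.82 
  res [-0.3, 0.3, 0.0, 0.4, 0.0, 0.6, -0.2, 0.3]
```

```bash
cat > plan.py <<'E'
import sys
from h import *
# plan.py x y z yawdeg n clos : rows from measured pose to target (tool down, tool x at yaw)
def tgt(yaw): 
    c,s=np.cos(np.radians(yaw)),np.sin(np.radians(yaw))
    return np.array([[c,s,0],[s,-c,0],[0,0,-1]])
def st():
    s=ctrl.get_state();M=R.from_rotvec(s["tool_rot"]).as_matrix();return s,np.array(s["position"]),M
if __name__=="__main__":
    x,y,z,yaw,n,cl=map(float,sys.argv[1:]);n=int(n)
    s,p,M=st();print("at",p.round(4),"yaw",np.degrees(np.arctan2(M[1,0],M[0,0])).round(2),"q",np.round(s["joint_positions"],2),"t",round(s["time"],2))
    w=R.from_matrix(M.T@tgt(yaw)).as_rotvec()/n; d=(np.array([x,y,z])-p)/n
    for i in range(n):
        l=M.T@d*100; print(*[f"{v:.2f}" for v in l],*[f"{v:.3f}" for v in w],cl,end="; \n")
        M=M@R.from_rotvec(w).as_matrix()
    s=[]
E
python3 plan.py .429 -.167 .17 112.8 10 -0.3
```

```text
at [ 0.1467 -0.633   0.222 ] yaw 13.05 q [ 1.36  0.32 -0.07  1.45  0.02  1.37 -0.06] t 0.25
3.80 -3.90 0.52 -0.000 -0.000 -0.174 -0.3; 
4.42 -3.18 0.52 -0.000 -0.000 -0.174 -0.3; 
4.91 -2.37 0.52 -0.000 -0.000 -0.174 -0.3; 
5.24 -1.48 0.52 -0.000 -0.000 -0.174 -0.3; 
5.42 -0.55 0.52 -0.000 -0.000 -0.174 -0.3; 
5.43 0.39 0.52 -0.000 -0.000 -0.174 -0.3; 
5.28 1.33 0.52 -0.000 -0.000 -0.174 -0.3; 
4.97 2.22 0.52 -0.000 -0.000 -0.174 -0.3; 
4.51 3.05 0.52 -0.000 -0.000 -0.174 -0.3; 
3.92 3.79 0.52 -0.000 -0.000 -0.174 -0.3;
```

{"op": "jog_arm", "data": {"rows": "3.8 -3.9 0.5 0 0 -0.174 0; 4.4 -3.2 0.5 0 0 -0.174 0; 4.9 -2.4 0.5 0 0 -0.174 0; 5.2 -1.5 0.5 0 0 -0.174 0; 5.4 -0.6 0.5 0 0 -0.174 0", "force": 20}}

```text
time: 0.88
position: [0.2874, -0.3984, 0.1975]
tool_rot: [2.675, 1.646, -0.0]
ft_force: [0.6, -0.3, -0.4]
grip_width: 0.545
grip_force: 0.0
```

{"op": "jog_arm", "data": {"rows": "5.4 0.4 0.5 0 0 -0.174 0; 5.3 1.3 0.5 0 0 -0.174 0; 5.0 2.2 0.5 0 0 -0.174 0; 4.5 3.0 0.5 0 0 -0.174 0; 3.9 3.8 0.5 0 0 -0.174 0"}}

```text
time: 1.5
position: [0.4277, -0.1658, 0.1726]
tool_rot: [1.732, 2.62, -0.001]
ft_force: [-0.1, -0.2, 0.8]
grip_width: 0.505
grip_force: 0.0
```

```bash
python3 plan.py .429 -.167 .069 112.8 4 0; python3 -c "
from h import *
import pickle
d=imaging.get_image('wrist');pickle.dump(d,open('w1.pkl','wb'));crop(d['img'],0,0,512,384,1.5,'pics/w1.png')"
```

```text
at [ 0.4277 -0.1658  0.1726] yaw 113.06 q [ 0.92 -0.04 -0.59  1.95 -0.02  1.22  0.74] t 1.5
-0.04 0.02 2.59 0.000 0.000 0.001 0.0; 
-0.04 0.02 2.59 0.000 0.000 0.001 0.0; 
-0.04 0.02 2.59 0.000 0.000 0.001 0.0; 
-0.04 0.02 2.59 0.000 0.000 0.001 0.0;
```

View pics/w1.png

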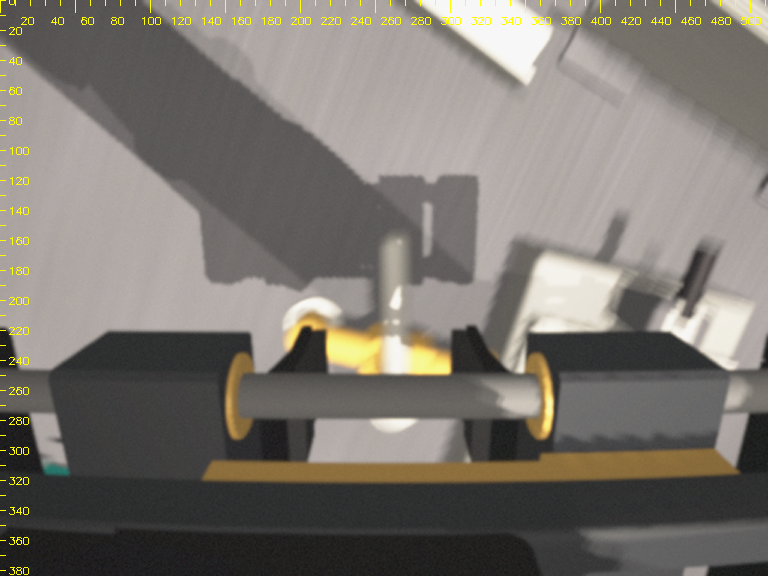

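The wrist view shows the lever (column 262, rows 155–240) upright and centred between the fingers (213–303). Going down to it.

{"op": "jog_arm", "data": {"rows": "0 0 2.6 0 0 0 0; 0 0 2.6 0 0 0 0; 0 0 2.6 0 0 0 0; 0 0 2.5 0 0 0 0; 0 0 0 0 0 0 0"}}

```text
time: 2.17
position: [0.4253, -0.1667, 0.068]
tool_rot: [-1.738, -2.612, 0.0]
ft_force: [-0.3, -0.5, 0.2]
grip_width: 0.497
grip_force: 0.0
```

{"op": "jog_arm", "data": {"rows": "0 0 0 0 0 0 1; 0 0 0 0 0 0 1; 0 0 0 0 0 0 1; 0 0 0 0 0 0 1; 0 0 0 0 0 0 1", "force": 15}}

```text
time: 2.8
position: [0.4278, -0.1673, 0.07]
tool_rot: [1.738, 2.615, 0.0]
ft_force: [1.4, -0.7, 2.2]
grip_width: 0.142
grip_force: 15.0
```

{"op": "jog_arm", "data": {"rows": "-0.04 -0.73 0 0 0 -0.108 1; -0.04 -0.73 0 0 0 -0.108 1; -0.04 -0.73 0 0 0 -0.108 1; -0.04 -0.73 0 0 0 -0.108 1; -0.04 -0.73 0 0 0 -0.108 1"}}

```text
time: 3.42
position: [0.4006, -0.1897, 0.0701]
tool_rot: [0.971, 2.983, 0.001]
ft_force: [4.8, 0.7, -1.5]
grip_width: 0.14
grip_force: 15.0
```

{"op": "jog_arm", "data": {"rows": "0 0 0 0 0 0 1; 0 0 0 0 0 0 1"}}

```text
time: 3.68
position: [0.4001, -0.1902, 0.0701]
tool_rot: [0.98, 2.981, -0.001]
ft_force: [5.1, -2.7, -0.8]
grip_width: 0.136
grip_force: 15.0
```

```bash
cat > lv.py <<'E'
from h import *
import pickle
n=[imaging.get_image(k) for k in("scene","side")];pickle.dump(n,open("lv.pkl","wb"))
a=cv2.resize(n[0]["img"][200:330,170:310],None,fx=2.8,fy=2.8,interpolation=2);b=cv2.resize(n[1]["img"][110:240,200:330],None,fx=2.8,fy=2.8,interpolation=2)
cv2.imwrite("pics/lv.png",np.hstack([a,b]))
E
python3 plan.py .4 -.188 .069 143.8 1 0
```

```text
at [ 0.4001 -0.1902  0.0701] yaw 143.6 q [ 0.98  0.05 -0.6   2.1   0.03  1.    1.3 ] t 3.67
0.14 0.17 0.11 0.000 0.003 -0.003 0.0;
```

{"op": "jog_arm", "data": {"rows": "0 0 0 0 0 0 0; 0 0 0 0 0 0 0; 0 0 0 0 0 0 0; 0 0 -4 0 0 0 0; 0 0 -6 0 0 0 0"}}

```text
time: 4.3
position: [0.3969, -0.1888, 0.169]
tool_rot: [-0.978, -2.98, -0.003]
ft_force: [1.3, -0.6, 0.0]
grip_width: 0.489
grip_force: 0.0
```

```bash
python3 plan.py .52 -.16 .28 143.6 4 -1
```

```text
at [ 0.3969 -0.1888  0.169 ] yaw 143.67 q [ 1.   -0.08 -0.58  1.99 -0.05  1.22  1.37] t 4.3
-2.04 2.40 -2.79 -0.000 -0.001 0.000 -1.0; 
-2.04 2.40 -2.78 -0.000 -0.001 0.000 -1.0; 
-2.05 2.40 -2.78 -0.000 -0.001 0.000 -1.0; 
-2.05 2.40 -2.78 -0.000 -0.001 0.000 -1.0;
```

```bash
python3 plan.py .61 -.18 .28 188.8 5 -1
```

```text
at [ 0.3969 -0.1888  0.169 ] yaw 143.67 q [ 1.   -0.08 -0.58  1.99 -0.05  1.22  1.37] t 4.3
-3.32 2.67 -2.24 0.000 -0.001 -0.158 -1.0; 
-3.70 2.11 -2.23 0.000 -0.001 -0.158 -1.0; 
-3.99 1.50 -2.23 0.000 -0.001 -0.158 -1.0; 
-4.17 0.86 -2.23 0.000 -0.001 -0.158 -1.0; 
-4.26 0.19 -2.22 0.000 -0.001 -0.158 -1.0;
```

{"op": "jog_arm", "data": {"rows": "-3.3 2.7 -2.3 0 0 -0.158 -1; -3.7 2.1 -2.3 0 0 -0.158 -1; -4.0 1.5 -2.2 0 0 -0.158 -1; -4.2 0.9 -2.2 0 0 -0.158 -1; -4.3 0.2 -2.2 0 0 -0.158 -1"}}

```text
time: 4.92
position: [0.6133, -0.18, 0.2819]
tool_rot: [0.251, -3.131, -0.0]
ft_force: [0.9, 0.6, 0.4]
grip_width: 0.96
grip_force: 0.0
```

{"op": "jog_arm", "data": {"rows": "0 0 0 0 0 0 -1; 0 0 0 0 0 0 -1"}}

```text
time: 5.18
position: [0.6114, -0.1798, 0.2805]
tool_rot: [0.243, -3.13, -0.001]
ft_force: [0.2, 0.3, 0.2]
grip_width: 0.997
grip_force: 0.0
```

```bash
python3 plan.py .61 -.18 .28 188.8 1 -1; python3 - <<'E'
from h import *
import pickle
d={k:imaging.get_image(k) for k in("wrist","scene","side")};pickle.dump(d,open('w2.pkl','wb'))
w=cv2.resize(d["wrist"]["img"],None,fx=1.5,fy=1.5,interpolation=2)[:360]
a=cv2.resize(d["scene"]["img"][215:275,170:300],None,fx=2.95,fy=3,interpolation=2);b=cv2.resize(d["side"]["img"][120:180,200:330],None,fx=2.95,fy=3,interpolation=2)
o=np.vstack([w,cv2.resize(np.hstack([a,b]),(768,180))]);print(o.shape);cv2.imwrite("pics/w2.png",o)
E
```

```text
at [ 0.6114 -0.1798  0.2805] yaw -171.12 q [ 0.79  0.35 -0.72  1.37  0.23  1.5   1.81] t 5.17
0.14 -0.00 0.05 0.001 -0.002 0.001 -1.0; 
(540, 768, 3)
```

View pics/w2.png

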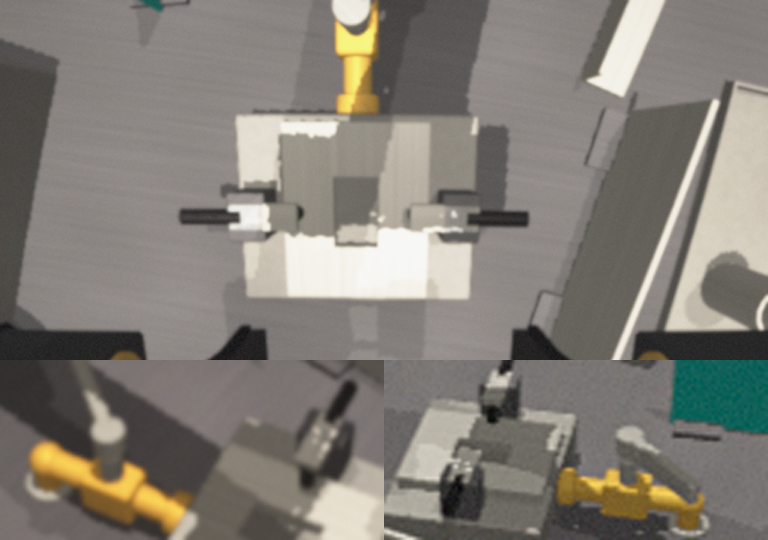

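The wrist view has the opening at (333–378, 177–245) in the enlarged picture, square with the tool. The hub is at (352,10). Both side views show the lever turned towards the chamber's far side.

```bash
cat > port.py <<'E'
from h import *
import pickle
d=pickle.load(open('w2.pkl','rb'))
Z=lambda L:(np.array(L,float)+.5)/1.5-.5
def back(c,px,z): return np.array([least_squares(lambda p:(proj(c,[[p[0],p[1],z]])-q).ravel(),[.6,0]).x for q in np.atleast_2d(px)])
w=d["wrist"]
o=back(w,Z([[333,177],[379,177],[377,245],[333,245]]),.058);print("open",o.round(4).tolist(),o.mean(0))
pl=back(w,Z([[283,121],[429,121],[428,297],[288,297]]),.058);print("plate",pl.round(4).tolist(),pl.mean(0))
e=lambda a,b:np.degrees(np.arctan2(*(b-a)[::-1]))
print("yaws",[e(pl[0],pl[3]),e(pl[1],pl[2]),e(pl[0],pl[1])-90,e(pl[3],pl[2])-90])
print("hub",back(w,Z([[352,10]]),.097))
# scene/side lever: pixels
fx,fy=384/(383)*2.95,3
A=lambda L:np.array(L)/[2.95,3]+[169.5,214.5]; B=lambda L:(np.array(L)-[0,0])/[2.95,3]+[199.5,119.5]
h=back(d["scene"],A([[108,428-360]]),.097);t=back(d["side"],B([[633-384,437-360],[697-384,491-360]]),.097)
print("scene hub",h,"side hub,tip",t,e(t[0],t[1]))
# line-segment refinement of chamber/plate edges in the wrist picture
g=cv2.cvtColor(w["img"],6)
for l in cv2.createLineSegmentDetector().detect(g)[0][:,0]:
    if np.hypot(l[2]-l[0],l[3]-l[1])>25 and 150<l[0]<325 and 70<l[1]<202 :
        q=back(w,l.reshape(2,2),.058);print(l.round(1),q.round(4).tolist(),round(e(*q)%90,2))
E
python3 port.py
```

```text
open [[0.5686, -0.2287], [0.5632, -0.1939], [0.6157, -0.1875], [0.6211, -0.2219]] [ 0.59211848 -0.20800315]
plate [[0.5331, -0.2712], [0.5165, -0.1633], [0.6517, -0.1402], [0.6694, -0.2527]] [ 0.59267642 -0.20685796]
yaws [np.float64(7.717796074142717), np.float64(9.708643637778007), np.float64(8.755674978380839), np.float64(8.938555595684363)]
hub [[ 0.45802509 -0.22690088]]
scene hub [[ 0.45442529 -0.22698679]] side hub,tip [[ 0.45242303 -0.22723405]
 [ 0.3768998  -0.16945882]] 142.58402863188545
[285.6 154.2 318.1 154.6] [[0.5988, -0.149], [0.5932, -0.1111]] 8.44
[183.1 135.4 154.4 136. ] [[0.5954, -0.2708], [0.6011, -0.3043]] 9.67
[250.6 164.2 223.1 164.1] [[0.617, -0.188], [0.6219, -0.2202]] 8.62
[315.8 124.4 318.4  79.3] [[0.559, -0.1207], [0.5093, -0.1274]] 7.73
[316.9 161.  288.1 161.7] [[0.601, -0.111], [0.6072, -0.1446]] 10.43
[229.3  78.2 158.1  75.9] [[0.5239, -0.2261], [0.5331, -0.3059]] 6.59
[165.6 197.4 310.6 198.9] [[0.6739, -0.2847], [0.6483, -0.1091]] 8.31
[321.8 139.7 350.6 140.4] [[0.5753, -0.1102], [0.5706, -0.0766]] 7.96
[156.7  78.1 159.2 123.1] [[0.5356, -0.3072], [0.5854, -0.2999]] 8.41
[184.9 119.4 184.7  89.4] [[0.5767, -0.2706], [0.5434, -0.2744]] 6.52
[312.2 196.9 313.8 164.3] [[0.6454, -0.1078], [0.6054, -0.1139]] 8.62
[161.7 163.1 163.9 195.7] [[0.6319, -0.293], [0.672, -0.287]] 8.59
[291.8 125.5 316.9 126.1] [[0.5646, -0.1478], [0.5608, -0.119]] 7.58
[300.8  76.5 263.4  79.2] [[0.5095, -0.1476], [0.5191, -0.1884]] 13.13
[189.1 156.8 191.1 194.4] [[0.6195, -0.2612], [0.6652, -0.2541]] 8.83
[283.3 195.6 285.2 155.7] [[0.6493, -0.1429], [0.6006, -0.1492]] 7.38
[285.2 124.4 286.3  83.1] [[0.5647, -0.1556], [0.5192, -0.1624]] 8.39
[221.8 153.1 221.5 119.4] [[0.6091, -0.2234], [0.5703, -0.2289]] 7.98
[220.6 116.9 249.4 117.2] [[0.5677, -0.2302], [0.5631, -0.1976]] 8.15
[283.2 201.9 282.  236.9] [[0.6572, -0.1416], [0.703, -0.135]] 8.19
```

```bash
python3 plan.py .64 .28 .27 184.7 9 -1 | sed -n '1,2p;5p;$p'
```

```text
at [ 0.611  -0.1803  0.2812] yaw -171.14 q [ 0.79  0.35 -0.72  1.37  0.23  1.5   1.81] t 5.33
-1.11 5.00 0.12 -0.000 -0.000 0.008 -1.0; 
-0.98 5.03 0.12 -0.000 -0.000 0.008 -1.0; 
-0.78 5.06 0.12 -0.000 -0.000 0.008 -1.0;
```

{"op": "jog_arm", "data": {"rows": "-1.1 5.0 0.1 0 0 0.008 -1; -1.1 5.0 0.1 0 0 0.008 -1; -1.0 5.0 0.1 0 0 0.008 -1; -1.0 5.0 0.1 0 0 0.008 -1; -0.9 5.0 0.1 0 0 0.008 -1"}}

```text
time: 5.95
position: [0.6271, 0.0755, 0.2767]
tool_rot: [-0.179, 3.136, -0.003]
ft_force: [0.1, -0.6, -1.0]
grip_width: 1.004
grip_force: 0.0
```

{"op": "jog_arm", "data": {"rows": "-0.9 5.1 0.1 0 0 0.008 -1; -0.9 5.1 0.1 0 0 0.008 -1; -0.8 5.1 0.1 0 0 0.008 -1; -0.8 5.1 0.1 0 0 0.008 -1; 0 0 0 0 0 0 -1"}}

```text
time: 6.58
position: [0.6373, 0.287, 0.2721]
tool_rot: [0.145, -3.136, -0.004]
ft_force: [-0.2, 0.0, 0.8]
grip_width: 1.003
grip_force: 0.0
```

```bash
python3 plan.py .64 .28 .27 184.7 1 -1; python3 - <<'E'
from h import *
import pickle
d={k:imaging.get_image(k) for k in("wrist","scene","side")};pickle.dump(d,open('w3.pkl','wb'))
crop(d["wrist"]["img"],0,0,512,384,1.5,"pics/w3.png")
E
```

```text
at [0.6373 0.287  0.2721] yaw -174.71 q [ 0.07  0.53 -0.82  1.21  0.37  1.55  0.98] t 6.58
-0.21 -0.73 0.21 0.002 -0.002 0.010 -1.0;
```

View pics/w3.png

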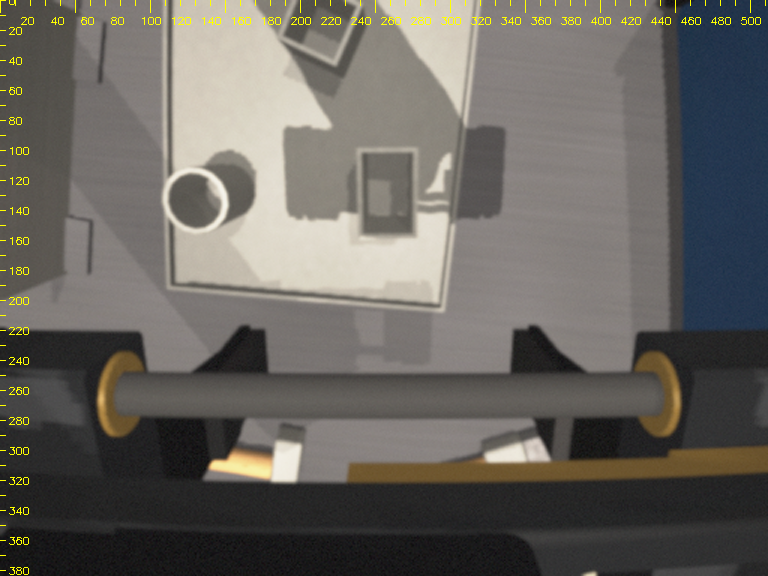

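The tube's top rim is at (357–416, 148–237) in the enlarged view, square with the tool.

```bash
python3 - <<'E'
from h import *
import pickle
w=pickle.load(open('w3.pkl','rb'))["wrist"]
def back(c,px,z): return np.array([least_squares(lambda p:(proj(c,[[p[0],p[1],z]])-q).ravel(),[.6,0]).x for q in np.atleast_2d(px)])
q=back(w,(np.array([[357,148],[416,148],[416,237],[356,237]])+.5)/1.5-.5,.103)
print(q.round(4).tolist(),q.mean(0))
e=lambda a,b:np.degrees(np.arctan2(*(b-a)[::-1]))
print(e(q[0],q[3]),e(q[1],q[2]),e(q[0],q[1])-90,e(q[3],q[2])-90)
E
python3 plan.py .595 .281 .147 185.2 5 -1|head -3;
```

```text
[[0.5679, 0.2609], [0.5644, 0.2991], [0.6227, 0.3053], [0.6264, 0.2648]] [0.59535053 0.28251562]
3.818222065375251 6.075592609011305 5.328400314038888 5.309195908398721
at [0.6407 0.2797 0.2725] yaw -175.26 q [ 0.07  0.53 -0.81  1.21  0.38  1.55  0.98] t 6.72
0.91 0.11 2.51 -0.000 0.000 -0.002 -1.0; 
0.91 0.11 2.51 -0.000 0.000 -0.002 -1.0;
```

{"op": "jog_arm", "data": {"rows": "1.1 0.15 3.8 0 0 0 -1; 1.1 0.15 3.8 0 0 0 -1; 1.2 0.15 3.8 0 0 0 -1; 1.1 0.2 3.8 0 0 0 -1; 0 0 0 0 0 0 -1"}}

```text
time: 7.35
position: [0.5935, 0.2802, 0.1178]
tool_rot: [0.128, -3.134, 0.006]
ft_force: [0.5, 0.3, 1.1]
grip_width: 0.998
grip_force: 0.0
```

```bash
python3 plan.py .5953 .282 .059 185 4 -1|head -2;
```

```text
at [0.5935 0.2802 0.1178] yaw -175.31 q [ 0.11  0.53 -0.81  1.53  0.4   1.25  0.9 ] t 7.35
-0.06 0.05 1.47 -0.001 -0.001 -0.001 -1.0;
```

{"op": "jog_arm", "data": {"rows": "0 0.05 1.5 0 0 0 -1; 0 0 1.5 0 0 0 -1; 0 0 1.5 0 0 0 -1; 0 0 1.4 0 0 0 -1; 0 0 0 0 0 0 -1"}}

```text
time: 7.98
position: [0.5941, 0.284, 0.0597]
tool_rot: [0.133, -3.136, 0.002]
ft_force: [0.9, 0.4, -0.3]
grip_width: 0.999
grip_force: 0.0
```

{"op": "jog_arm", "data": {"rows": "0 0 0 0 0 0 0.5; 0 0 0 0 0 0 0.5; 0 0 0 0 0 0 0.5; 0 0 0 0 0 0 0.5; 0 0 0 0 0 0 0.5", "force": 35}}

```text
time: 8.6
position: [0.5951, 0.2844, 0.0616]
tool_rot: [-0.132, 3.139, -0.0]
ft_force: [-0.6, 0.7, -0.4]
grip_width: 0.513
grip_force: 0.0
```

{"op": "jog_arm", "data": {"rows": "0 0 0 0 0 0 1; 0 0 0 0 0 0 1; 0 0 0 0 0 0 1"}}

```text
time: 8.98
position: [0.5952, 0.2841, 0.0615]
tool_rot: [-0.132, 3.139, -0.001]
ft_force: [0.5, -1.3, 1.1]
grip_width: 0.46
grip_force: 34.9
```

{"op": "jog_arm", "data": {"rows": "0 0 -0.5 0 0 0 1; 0 0 -1.5 0 0 0 1; 0 0 -3 0 0 0 1; 0 0 -4 0 0 0 1; 0 0 -4 0 0 0 1"}}

```text
time: 9.6
position: [0.5946, 0.2848, 0.1932]
tool_rot: [0.133, -3.139, -0.0]
ft_force: [1.4, 0.0, -4.4]
grip_width: 0.457
grip_force: 34.9
```

{"op": "jog_arm", "data": {"rows": "0 0 -3 0 0 0 1; 0 0 -1.5 0 0 0 1; 0 0 -0.5 0 0 0 1; 0 0 0 0 0 0 1"}}

```text
time: 10.1
position: [0.5947, 0.2843, 0.2405]
tool_rot: [0.132, -3.137, 0.001]
ft_force: [0.4, 0.4, -4.9]
grip_width: 0.454
grip_force: 34.9
```

```bash
python3 plan.py .5927 -.2084 .24 188.4 14 1|sed -n '1,2p;8p;15p'
```

```text
at [0.5947 0.2843 0.2405] yaw -175.17 q [ 0.12  0.45 -0.84  1.37  0.34  1.46  0.94] t 10.1
0.31 -3.51 0.01 -0.000 -0.000 -0.004 1.0; 
0.40 -3.50 0.01 -0.000 -0.000 -0.004 1.0; 
0.51 -3.48 0.00 -0.000 -0.000 -0.004 1.0;
```

{"op": "jog_arm", "data": {"rows": "0.1 -1 0 0 0 0 1; 0.2 -2.5 0 0 0 -0.004 1; 0.3 -4 0 0 0 -0.005 1; 0.4 -4.5 0 0 0 -0.005 1; 0.4 -4.5 0 0 0 -0.005 1"}}

```text
time: 10.72
position: [0.5956, 0.1164, 0.2404]
tool_rot: [0.162, -3.136, 0.001]
ft_force: [1.0, 0.1, -3.9]
grip_width: 0.456
grip_force: 34.9
```

{"op": "jog_arm", "data": {"rows": "0.5 -4.5 0 0 0 -0.005 1; 0.5 -4.5 0 0 0 -0.005 1; 0.5 -4.5 0 0 0 -0.005 1; 0.5 -4.5 0 0 0 -0.005 1; 0.5 -4.5 0 0 0 -0.005 1"}}

```text
time: 11.35
position: [0.5957, -0.1098, 0.2406]
tool_rot: [0.2, -3.134, 0.0]
ft_force: [0.3, 0.3, -5.5]
grip_width: 0.461
grip_force: 34.9
```

{"op": "jog_arm", "data": {"rows": "0.6 -4 0 0 0 -0.006 1; 0.5 -3 0 0 0 -0.005 1; 0.4 -2 0 0 0 -0.005 1; 0.2 -1 0 0 0 -0.005 1; 0 0 0 0 0 0 1"}}

```text
time: 11.98
position: [0.5931, -0.2088, 0.2412]
tool_rot: [0.234, -3.132, -0.001]
ft_force: [0.1, 0.2, -4.4]
grip_width: 0.461
grip_force: 34.9
```

```bash
python3 plan.py .5927 -.2084 .15 188.4 4 1|head -2
```

```text
at [ 0.5931 -0.2088  0.2412] yaw -171.46 q [ 0.84  0.34 -0.7   1.46  0.22  1.42  1.86] t 11.97
0.01 0.01 2.28 0.000 -0.000 0.001 1.0;
```

{"op": "jog_arm", "data": {"rows": "0 0 1.5 0 0 0 1; 0 0 2.5 0 0 0 1; 0 0 2.5 0 0 0 1; 0 0 2 0 0 0 1; 0 0 1.5 0 0 0 1"}}

```text
time: 12.6
position: [0.593, -0.2079, 0.14]
tool_rot: [0.236, -3.132, -0.001]
ft_force: [0.1, -0.6, -4.1]
grip_width: 0.458
grip_force: 34.9
```

{"op": "jog_arm", "data": {"rows": "0 0 0 0 0 0 1; 0 0 0 0 0 0 1; 0 0 0 0 0 0 1"}}

```text
time: 12.98
position: [0.594, -0.209, 0.1427]
tool_rot: [-0.234, 3.131, -0.001]
ft_force: [-1.1, 0.6, -4.6]
grip_width: 0.458
grip_force: 34.9
```

```bash
python3 plan.py .5927 -.2084 .1265 188.4 1 1; python3 - <<'E'
from h import *
import pickle
d={k:imaging.get_image(k) for k in("wrist","scene","side")};pickle.dump(d,open('w4.pkl','wb'))
a=cv2.resize(d["scene"]["img"][185:325,200:325],(500,560),interpolation=2)
b=cv2.resize(d["side"]["img"][90:190,195:270],(300,400),interpolation=2)
b=np.vstack([b,np.zeros((160,300,3),np.uint8)])
cv2.imwrite("pics/w4.png",np.hstack([a,b]))
E
```

```text
at [ 0.594  -0.209   0.1427] yaw -171.45 q [ 0.83  0.4  -0.68  1.59  0.27  1.24  1.83] t 12.97
0.12 0.08 1.62 -0.001 0.002 0.003 1.0;
```

View pics/w4.png

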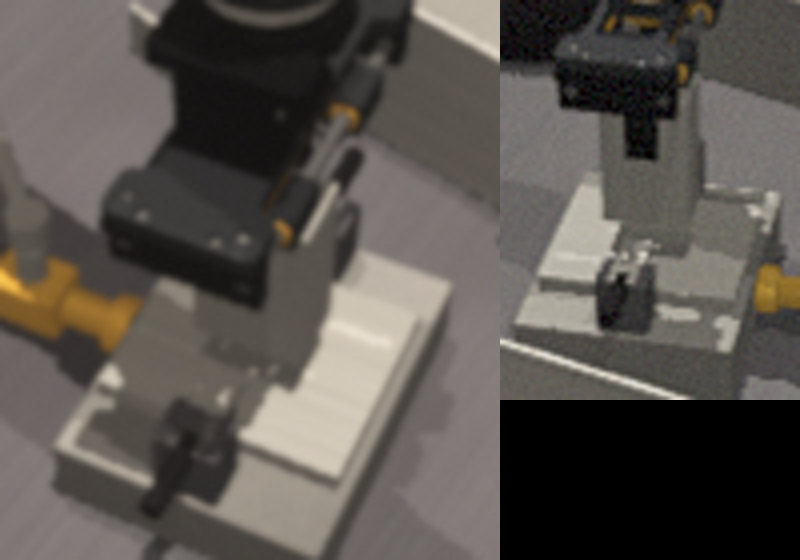

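The tube hangs upright over the plate. Its lower corners are at (197,335), (297,387) and (330,350) in the scene half, and (605,218), (688,256) in the side half. I'll check those against the model.

```bash
python3 - <<'E'
from h import *
import pickle
d=pickle.load(open('w4.pkl','rb'))
A=np.array([[197,335],[297,387],[330,350]])/4+[199.5,184.5]
B=np.array([[105,218],[188,256]])/4+[194.5,89.5]
yaw=np.radians(8.55)
m=rect(.03,.02,0);mA=m[[2,3,0]];mB=m[[0,1]]
f=lambda p:np.r_[(proj(d["scene"],pose([p[0],p[1],yaw],mA,p[2]))-A).ravel(),(proj(d["side"],pose([p[0],p[1],yaw],mB,p[2]))-B).ravel()]
r=least_squares(f,[.593,-.208,.084],loss="soft_l1");print(r.x,f(r.x).round(1))
f2=lambda p:f([p[0],p[1],.084]);r=least_squares(f2,[.593,-.208],loss="soft_l1");print(r.x,f2(r.x).round(1))
# overlay of expected tube and opening
T=[.594,-.209,yaw];ims=[]
for n,(x0,y0,x1,y1) in {"scene":(200,185,325,325),"side":(195,90,270,190)}.items():
    k=4;im=cv2.resize(d[n]["img"][y0:y1,x0:x1],None,fx=k,fy=k,interpolation=2)
    for z,pp,mm,c in [(.084,T,m,(0,255,0)),(.184,T,m,(0,255,0)),(.058,[.5927,-.2084,np.radians(8.4)],rect(.068,.056),(0,0,255)),(.058,[.5927,-.2084,np.radians(8.4)],rect(.027,.017),(0,0,255))]:
        q=((proj(d[n],pose(pp,mm,z))-[x0-.5,y0-.5])*k).astype(np.int32);cv2.polylines(im,[q],True,c,1)
    ims.append(im)
ims[1]=cv2.copyMakeBorder(ims[1],0,160,0,0,0);cv2.imwrite("pics/ov.png",np.hstack(ims))
E
```

```text
[ 0.59502471 -0.209452    0.07020542] [-0.8  2.7  0.5 -0.  -0.1 -5.1 -0.5  5.2 -0.  -1.8]
[ 0.5982767  -0.21577209] [-1.4  1.5  0.4 -1.1 -0.1 -6.3 -0.9 -0.4 -0.3 -7.4]
```

View pics/ov.png

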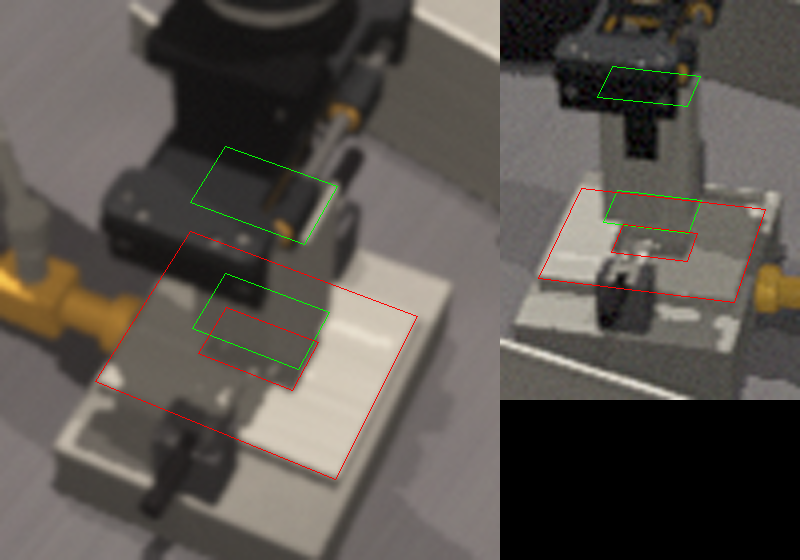

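The model drawn at the expected pose matches the tube's upper rim and silhouettes, so it hasn't slipped. Lowering the last 16 mm.

{"op": "jog_arm", "data": {"rows": "0 0 0.4 0 0 0 1; 0.1 0.05 0.5 0 0 0.002 1; 0 0 0.4 0 0 0 1; 0 0 0.3 0 0 0 1; 0 0 0 0 0 0 1"}}

```text
time: 13.75
position: [0.592, -0.2085, 0.1251]
tool_rot: [0.231, -3.133, -0.0]
ft_force: [0.5, -0.2, -4.8]
grip_width: 0.459
grip_force: 34.9
```

{"op": "jog_arm", "data": {"rows": "0 0 0 0 0 0 1; 0 0 0 0 0 0 1"}}

```text
time: 14.0
position: [0.5924, -0.2086, 0.1258]
tool_rot: [-0.231, 3.133, -0.0]
ft_force: [-0.1, 0.0, -4.8]
grip_width: 0.456
grip_force: 34.9
```

```bash
python3 - <<'E'
from h import *
P=[];W=[]
for i in range(8):
    d=imaging.get_image(["scene","side"][i%2]);s=ctrl.get_state();P.append(s["position"]);m=R.from_rotvec(s["tool_rot"]).as_matrix();W.append([np.degrees(np.arctan2(m[1,0],m[0,0])),*m[:2,2]])
    if i<2: cv2.imwrite(f"pics/f{i}.png",d["img"])
print(np.mean(P,0),np.std(P,0),np.mean(W,0),s["ft_force"],s["time"])
E
python3 - <<'E'
import cv2,numpy as np
a=cv2.imread("pics/f0.png")[185:325,175:325];b=cv2.imread("pics/f1.png")[90:190,195:315]
a=cv2.resize(a,(420,392),interpolation=2);b=cv2.resize(b,(360,300),interpolation=2)
cv2.imwrite("pics/f.png",np.hstack([a,cv2.copyMakeBorder(b,0,92,0,0,0)]))
E
```

```text
[ 0.59224938 -0.20853628  0.12564112] [4.68104446e-05 3.17632654e-05 6.47438538e-05] [-1.71563943e+02  1.27906219e-04 -1.68229942e-04] [-0.50134918 -0.09940352 -4.17398788] 14.4
```

View pics/f.png

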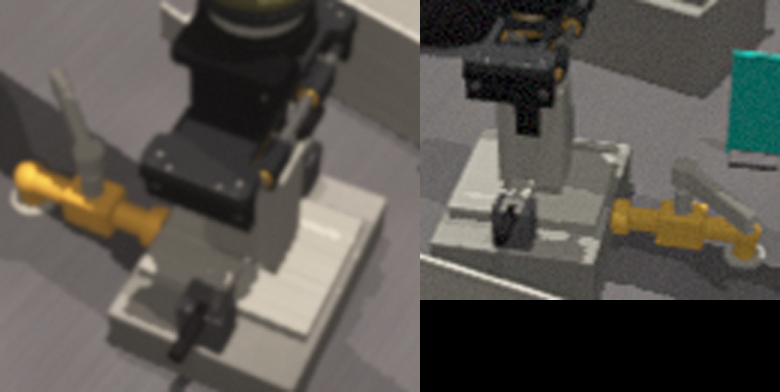

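The tube hangs clear of the plate (foot at scene (265,270), side (530,190)), the lever is half open, and the force is just the tube's weight. I'll raise it by 0.8 mm, let it settle and hand in.

{"op": "jog_arm", "data": {"rows": "0 0 -0.08 0 0 0 1; 0 0 0 0 0 0 1; 0 0 0 0 0 0 1; 0 0 0 0 0 0 1; 0 0 0 0 0 0 1"}}

```text
time: 15.02
position: [0.5922, -0.2085, 0.1263]
tool_rot: [0.231, -3.133, 0.0]
ft_force: [0.6, -0.2, -5.2]
grip_width: 0.455
grip_force: 34.9
```

```bash
python3 -c "
from bench import ctrl,ticket
print(ctrl.get_state()['position']);print(ticket.close_job())"
```

```text
[ 0.59216199 -0.20850385  0.12629683]
the job is handed in; nothing more can be done
None
```

The job is handed in at about 15 s, verdict not shown: by my measurements the lever is at about 45° (44–45°) and the tube is held still, upright and within about 1 mm of centred over the opening, lower end about 10 mm above the plate and touching nothing.

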